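# Hang a teething ring to dry and set the bottle dryer to warm

### The job

Hang the washed red teething ring on the slanted peg of the bottle dryer so that it hangs freely, then turn the dryer's selector lever clockwise until it has clicked in at the yellow mark, without letting it run on to the red hot setting. Leave the upturned clear cup, the wooden turtle rattle and the white dish where they are.

Things in the scene. Friction and masses are not known exactly. Their poses are not given: they have to be found in the camera images.
- dryer: White warm-air bottle dryer, fixed: a box 220 (x) x 340 (y) x 90 mm high. Origin at the centre of its underside, z up; its front faces its -x. On its top: grey drying grille on the +y half, dark control panel on the -y half. Besides the hanging post, a thin bottle prong 55 mm high stands on the grille at (-60, 35) mm and the upturned cup at (-72, 115) mm.
- hang_peg: Slanted hanging peg, a 10 mm steel rod rising at 35 degrees to the dryer's front from a 14 mm upright post (20 mm ball top, 247 mm above the shelf). Origin on the post's axis, 190 mm high, at (85, 115) mm in the dryer's frame; axes as the dryer's. The peg runs 70 mm to -x and 49 mm up. A level ring let go round it catches and swings down to hang; it need not slide to the post.
- peg_tip (a point): Centre of the 15 mm ball at the free end of the hanging peg, 239 mm above the shelf.
- ring: Red silicone teething ring, a round bar 16 mm thick bent to a ring of 96 mm outside and 64 mm inside diameter, about 58 g. It lies flat on the steel shelf to the left or right of the dryer. Origin at the centre of the hole, at mid thickness (8 mm above the shelf as it lies); z is the ring's axis.
- pivot (a point): Point on the dryer's top panel, 90 mm above the shelf, on the selector's upright axis; at (-15, -80) mm in the dryer's frame. Axes as the dryer's.
- lever_tip (a point): Tip of the selector's cream lever, on its centre line, 64 mm out from the axis, 22 mm above the panel. The lever is 16 mm wide, runs from 28 mm behind the axis to 64 mm in front, top 34 mm and underside 10 mm above the panel, on a black round skirt 62 mm across, 11 mm high. Outside the skirt the panel is flat, free for a finger beside the lever.
- yellow_mark (a point): Yellow dot, 18 mm, on the panel 78 mm from the axis. Clockwise from above the marks are a white bar (off), blue, green, yellow (warm) and red (hot) dots, 0.6 rad apart.
- selector (a joint): Selector angle, rad, growing clockwise seen from above. Clicks: 0 white, 0.6 blue, 1.2 green, 1.8 yellow, 2.4 red. In the dryer's frame the lever points at 1.2 minus this value, from +x towards +y. Starts at white, blue or green. Leaving a click takes about 0.18 N m (4 N at 45 mm); past halfway it snaps into the next click by itself, ahead of a slow finger.
- cup: Clear plastic cup, 64 mm wide and 80 mm high, standing upside down on the grille at (-72, 115) mm in the dryer's frame, its closed end 170 mm above the shelf. Origin at the centre of its mouth rim below. To be left alone.
- turtle: Wooden turtle rattle, about 110 mm long and 35 mm high, 90 g, on the shelf on the other side of the dryer from the ring. Origin at the centre of its underside. To be left alone.
- dish: Small white ceramic dish, 110 mm across and 30 mm high, behind to the right of the dryer. Origin at the centre of its underside. To be left alone. (Not listed: a cream tilt-out bin, 200 mm wide and 190 mm high, stands behind to the left, beyond x = 0.6 m.)
Mind the look-alikes: they are no part of the job. Several things look just like the ring: the one meant starts nearest to the robot's base.

How it is judged:
On the way, in this order (a step that is already met when the one before it is completed fails the run):
1. the ring hangs on the slanted peg, let go (contact force between ring and hang_peg above 0.08 N and angle between ring's own z axis and vertical between 0.9 and 2.24 rad and height (world z) of ring above 0.15 m and x of ring in the frame of hang_peg between -0.085 and 0 m and y of ring in the frame of hang_peg between -0.025 and 0.025 m and contact force between ring and the fingers below 0.05 N), for 0.3 s.
2. the selector has clicked in at the yellow mark (value of joint selector between 1.65 and 1.95 rad and contact force between dryer and the fingers below 0.05 N), for 0.3 s.
At the end, for the whole second after the job is handed in: Ring hangs at rest on the slanted peg (plane over 0.9 rad from level, centre over 150 mm high, within 25 mm sideways of the peg), selector rests within 0.15 rad of yellow (1.8 rad), cup (25 mm), turtle and dish (30 mm) where they were (all of step 1 and value of joint selector between 1.65 and 1.95 rad and linear speed of ring below 0.03 m/s and velocity of joint selector between -0.05 and 0.05 rad/s and distance of cup from where it was at the start of the episode below 0.025 m and distance of each of turtle, dish from where it was at the start of the episode below 0.03 m); the robot touches nothing.
It fails at once if the selector ran on towards the red hot setting (past 2.2 rad) (value of joint selector above 2.2 rad).
It fails at once if the cup was shifted by more than 25 mm or tipped (distance of cup from where it was at the start of the episode above 0.025 m or angle between cup's own z axis and vertical above 0.35 rad).
It fails at once if the turtle rattle or the dish was shifted by more than 30 mm (distance of any of turtle, dish from where it was at the start of the episode above 0.03 m).
It also fails if it takes over 61 s, if anything falls off the work surface, if the arm or the gripper's body presses on something with over 40 N, if the wrist force passes 120 N, or if a joint passes its speed limit or range.

### The arm

A 6-joint arm with a two-finger parallel gripper is mounted at the origin on the work surface. World frame = base frame: x ahead of the robot, y to its left, z up, the work surface at z = 0. Lengths are in m, angles in rad, forces in N, time in s.
With the tool pointing down it reaches from about 0.3 to 0.875 m from the base axis. Payload 6.4 kg.
Tool frame: the origin (TCP) lies midway between the tips of the shut fingers; the grasp point (between the pads) lies 19 mm behind it; y points along the fingers, x is the direction in which the jaws open and shut, and the axes are right-handed (so a half turn about y gives the same grasp; the last joint's range is limited). The gripper opens to 85 mm and grips with 20 to 120 N. Pads are 22 mm wide; open, the fingers measure 114 mm over their backs; the gripper's body (76 mm by 85 mm) begins 54 mm behind the grasp point. The pads swing forward as they close: fully open they stand 13 mm farther back than shut.
Start: joints at [0.92, 0.181, 1.607, -0, 1.354, -0.206], TCP at [0.247, 0.519, 0.231] pointing down, gripper open.
Joint ranges: [-2.99, 2.99], [-0.89, 2.07], [0.3, 2.58], [-1.14, 4.28], [0, 2.63], [-3.12, 3.12]. Speed limits (rad/s): [2.57, 2.57, 3.01, 3.14, 3.14, 3.14].

### API

Orientations are given as a unit quaternion [w, x, y, z].
In Python, from bench import ctrl gives the robot as it stands.
- The arm moves only by the tool step_arm, never from a script. Its argument "commands" is a list of rows, each a list of 7 numbers: the turn, a rotation vector about the tool's x, y, z in units of 6 degrees (1.0 is 6 degrees), then the shift along the tool's x, y, z in units of 30 mm (1.0 is 30 mm), then the opening, from 0 (shut) to 1 (fully open). A call has 1 to 10 rows; each row shifts and turns the commanded pose from where the row before left it, along the tool's axes as they then stand; what a row does not reach is not made up. A row lasts 1/10 s, in which the tool goes at most 50 mm and 8.59 degrees, less where a joint would pass 70% of its speed; a pose out of reach is approached as far as the arm can. A call with a number of a shift or a turn outside -1 to 1 is refused whole. A call with a gripper value outside its range is refused whole. The fingers move at their own pace and stop on an object; the grip force is fixed at half the most. Time passes only in rows, so rows that do not move let the fingers close. It gives the time, the measured TCP pose, the force and the opening at its end, in the units of the state.
- ctrl.get_obs(): the state, without advancing time (a new reading comes with each control period).
- ctrl.camera(name): name is "scene" or "top"; returns (picture, depth): 400x640x3 uint8, blue, green, red; 400x640 float32, m along the optical axis (not along the pixel's ray), 0 where there is no reading.
- ctrl.get_calibration(name): a dict with "intrinsics" (3x3 intrinsics, pixels), "D" ([k1, k2, p1, p2, k3] as OpenCV has them; the pictures are not rectified), "R" (3x3) and "t" (3): a world point X has camera coordinates R X + t. Camera axes: x right, y down, z forward; pixel columns grow to the right and rows downward; lengths in m; the calibration is good to about 2 mm. A picture is of the moment at which its call begins. get_calibration takes no time and is no camera call.
- ctrl.hand_in(): hands the job in, once; it reports no verdict.
Trained networks look in the newest picture that a camera, given by its name, has taken for a name from the list of things; names that differ only in an ending like _2 or _b are one class to them, and where a whole thing is asked for, a point or a joint stands for the part that bears it (a point fixed in the world has none). Each returns a list of dicts, best first, with "p" (0 to 1); they miss things now and then, are a little off and sometimes report something else, mostly with a low value. They report only what shows in the picture. A call takes as long as a camera call. They do not tell look-alikes from the thing itself.
- ctrl.boxes_of(thing, camera): "point" ([x, y, z] in m, in the coordinates of the camera as it stood for that picture, good to about 4 mm: the middle of the surface that is visible of it).
- ctrl.silhouettes(thing, camera): "pixels" (400x640 bool, what is visible of it).
The state is a dict: "time_s": time; "q": joint angles; "dq": joint speeds; "joint_efforts": joint torques, N m; "eef_pos": TCP position; "eef_rot": TCP orientation; "wrist_force": force on the tool from outside, world axes, zero at the start; "torque": the same for the moment, N m; "opening": opening from 0.0 (shut) to 1.0 (fully open).
Only numpy, scipy, OpenCV 4.12 (cv2) and the standard library are available. Lean on these libraries where they do the work, as an engineer would, in place of code of your own. Each camera call takes 0.05 s, during which the arm holds its last target.

## Working session

There is one attempt and no reset: what is moved stays moved. The work goes in short steps, Python scripts to look and compute and a tool call to move; the robot and the scene stay as the last step left them, time stands still between calls to the robot, and variables do not carry over. Pictures are saved under pics/ and viewed, and the job is handed in when it is done.

Besides the shell and the picture viewer there is one more tool, called after "Call:" by a JSON object that holds its "method" and its "body". step_arm: Moves the arm, as the interface text tells. Its arguments: {"type":"object","properties":{"commands":{"type":"array"}},"required":["commands"]}

```bash
mkdir -p pics; ls
cat > h.py <<'E'
import numpy as np, cv2
from bench import ctrl
from scipy.spatial.transform import Rotation as Rn
def cam(n,f=None):
    im,d=ctrl.camera(n); im=np.array(im)
    if f: cv2.imwrite('pics/'+f,im)
    return im,d
def w(n,p):
    c=ctrl.get_calibration(n); return np.array(c['R']).T@(np.array(p)-np.array(c['t']))
def pix(n,X):
    c=ctrl.get_calibration(n); r,_=cv2.Rodrigues(np.array(c['R']))
    return cv2.projectPoints(np.array(X,float).reshape(-1,3),r,np.array(c['t'],float),np.array(c['intrinsics']),np.array(c['D']))[0].reshape(-1,2)
def pts(n,d,mask):
    c=ctrl.get_calibration(n); v,u=np.nonzero(mask&(d>0))
    q=cv2.undistortPoints(np.stack([u,v],1).astype(float).reshape(-1,1,2),np.array(c['intrinsics']),np.array(c['D'])).reshape(-1,2)
    z=d[v,u][:,None]; P=np.hstack([q*z,z]); return (P-np.array(c['t']))@np.array(c['R'])
E
python3 - <<'E'
from h import *
np.set_printoptions(precision=4,suppress=True)
print(ctrl.get_obs())
for n in('scene','top'):
    im,d=cam(n,n+'0.png')
    for t in ['dryer','ring','hang_peg','peg_tip','pivot','lever_tip','yellow_mark','cup','turtle','dish']:
        try: print(n,t,[(np.round(w(n,b['point']),3),round(b['p'],2)) for b in ctrl.boxes_of(t,n)])
        except Exception as e: print(t,e)
E
```

```text
pics
{'time_s': 0.0, 'q': array([ 0.9197,  0.1816,  1.608 ,  0.    ,  1.3538, -0.2063]), 'dq': array([ 0.0004,  0.0003,  0.0012, -0.0013, -0.0009, -0.0001]), 'joint_efforts': array([ -0.0012, -44.4885, -35.1332,  -0.0005,   0.0094,   0.    ]), 'eef_pos': array([0.247 , 0.5186, 0.2304]), 'eef_rot': array([-0.5978,  0.5982,  0.3768, -0.378 ]), 'wrist_force': array([-0.1327, -0.265 , -0.4889]), 'torque': array([ 0.0219,  0.0282, -0.0728]), 'opening': 0.9984716677509808}
scene dryer [(array([0.646, 0.012, 0.094]), 0.82)]
scene ring [(array([0.596, 0.371, 0.013]), 0.8), (array([0.45 , 0.484, 0.015]), 0.63), (array([0.475, 0.343, 0.016]), 0.5)]
scene hang_peg []
scene peg_tip [(array([0.554, 0.133, 0.154]), 0.64), (array([0.642, 0.124, 0.234]), 0.62)]
scene pivot [(array([0.648, 0.017, 0.092]), 0.74)]
scene lever_tip [(array([ 0.607, -0.063,  0.109]), 0.84)]
scene yellow_mark [(array([0.647, 0.019, 0.09 ]), 0.67)]
scene cup [(array([0.649, 0.119, 0.231]), 0.69), (array([0.555, 0.13 , 0.154]), 0.62)]
scene turtle [(array([ 0.522, -0.359,  0.023]), 0.71)]
scene dish [(array([ 0.653, -0.368,  0.013]), 0.6)]
top dryer [(array([ 0.612, -0.001,  0.09 ]), 0.71), (array([0.467, 0.343, 0.015]), 0.2)]
top ring [(array([0.466, 0.342, 0.014]), 0.78), (array([0.44 , 0.482, 0.016]), 0.69), (array([0.594, 0.363, 0.019]), 0.6)]
top hang_peg [(array([ 0.608, -0.002,  0.089]), 0.33)]
top peg_tip [(array([0.65 , 0.118, 0.225]), 0.66), (array([0.471, 0.345, 0.015]), 0.19)]
top pivot [(array([0.608, 0.002, 0.087]), 0.58)]
top lever_tip [(array([0.61 , 0.003, 0.093]), 0.62), (array([ 0.591, -0.064,  0.098]), 0.55)]
top yellow_mark [(array([ 0.609, -0.001,  0.095]), 0.77)]
top cup [(array([0.533, 0.122, 0.17 ]), 0.76)]
top turtle [(array([ 0.505, -0.366,  0.028]), 0.7)]
top dish [(array([ 0.662, -0.362,  0.008]), 0.95)]
```

View pics/scene0.png

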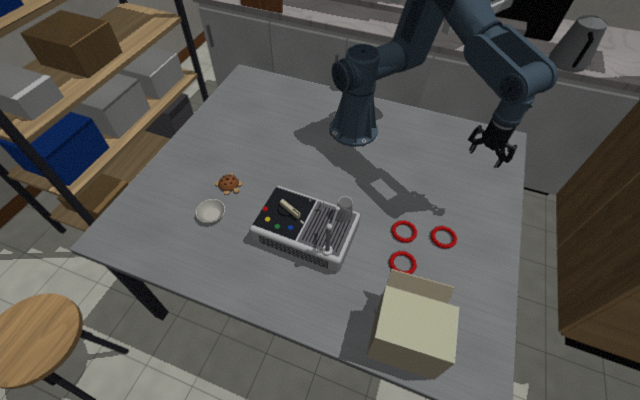

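View pics/top0.png

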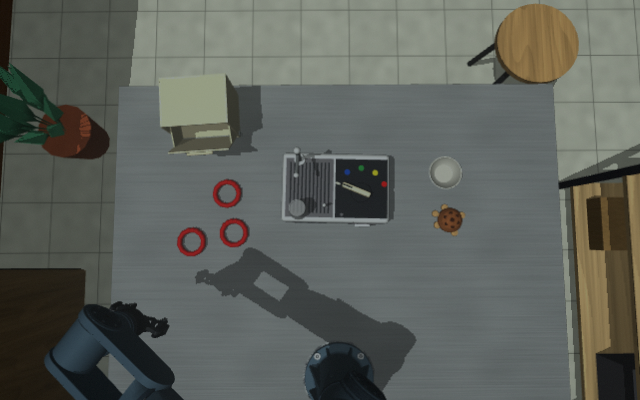

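Run:
```python
from h import *
np.set_printoptions(precision=4,suppress=True)
im,d=cam('top')
a=cv2.resize(im[140:235,270:400],None,fx=6,fy=6,interpolation=cv2.INTER_CUBIC); cv2.imwrite('pics/c1.png',a)
a=cv2.resize(im[170:260,165:265],None,fx=6,fy=6,interpolation=cv2.INTER_CUBIC); cv2.imwrite('pics/c2.png',a)
# red rings
hsv=cv2.cvtColor(im,cv2.COLOR_BGR2HSV)
m=((hsv[...,0]<8)|(hsv[...,0]>172))&(hsv[...,1]>150)&(hsv[...,2]>80)
n,l,s,c=cv2.connectedComponentsWithStats(m.astype(np.uint8))
for i in range(1,n):
    if s[i,4]>100:
        P=pts('top',d,l==i); 
        A=np.c_[2*P[:,:2],np.ones(len(P))]; so=np.linalg.lstsq(A,(P[:,:2]**2).sum(1),rcond=None)[0]
        print(c[i],s[i],P.mean(0),P.min(0),P.max(0),'circ',so[:2],np.sqrt(so[2]+so[0]**2+so[1]**2))
# dryer top points
V=pts('top',d,np.ones(d.shape,bool))
k=(V[:,2]>.082)&(V[:,2]<.1)&(abs(V[:,1])<.25)&(V[:,0]>.45)&(V[:,0]<.8)
Q=V[k][:,:2].astype(np.float32); print(cv2.minAreaRect(Q))
k=(V[:,2]>.2)&(abs(V[:,1])<.25)&(V[:,0]>.45)&(V[:,0]<.8); print(V[k][:40])
k=(V[:,2]>.16)&(V[:,2]<.18)&(abs(V[:,1])<.25)&(V[:,0]>.45)&(V[:,0]<.6); print(V[k].mean(0), V[k].min(0),V[k].max(0))
k=(V[:,2]>.11)&(V[:,2]<.14)&(V[:,1]<.0)&(V[:,1]>-.25)&(V[:,0]>.45)&(V[:,0]<.8);print(V[k])
```

```text
[226.3503 192.9558] [213 180  28  27 294] [0.5964 0.3686 0.0143] [ 0.5527  0.3231 -0.0033] [0.6408 0.4173 0.0238] circ [0.5959 0.3684] 0.03963563752963943
[232.9666 232.4047] [220 219  27  28 299] [0.4655 0.3449 0.0142] [ 0.4209  0.3008 -0.0047] [0.5101 0.3883 0.0232] circ [0.4653 0.3441] 0.03963992935094096
[190.9428 241.4949] [177 228  28  28 297] [0.4367 0.4824 0.0147] [ 0.3921  0.438  -0.0065] [0.4809 0.5299 0.0227] circ [0.4362 0.4832] 0.03982544624454368
((0.6066973209381104, 0.00914454460144043), (0.33651596307754517, 0.21774043142795563), 88.65455627441406)
[[0.7014 0.1249 0.2443]
 [0.7012 0.122  0.2451]
 [0.7019 0.1195 0.2416]
 [0.7017 0.1166 0.2428]
 [0.6988 0.1278 0.2433]
 [0.6996 0.1252 0.2393]
 [0.698  0.1219 0.2467]
 [0.6976 0.119  0.2486]
 [0.6991 0.1167 0.2413]
 [0.6992 0.1139 0.2408]
 [0.6959 0.1278 0.2434]
 [0.695  0.1247 0.2475]
 [0.6946 0.1218 0.2493]
 [0.6951 0.1191 0.247 ]
 [0.6955 0.1164 0.2452]
 [0.6956 0.1137 0.2447]
 [0.6966 0.1111 0.2398]
 [0.6928 0.1276 0.2449]
 [0.6928 0.1249 0.2445]
 [0.6925 0.122  0.246 ]
 [0.6922 0.1191 0.2476]
 [0.6927 0.1165 0.245 ]

[... 4176 characters left out ...]
 0.5836 -0.0728  0.1184]
 [ 0.5828 -0.0752  0.1261]
 [ 0.5829 -0.0783  0.1253]
 [ 0.5829 -0.0814  0.1251]
 [ 0.5832 -0.0848  0.1216]
 [ 0.5831 -0.0877  0.1229]
 [ 0.5834 -0.0912  0.1197]
 [ 0.5831 -0.0939  0.1229]
 [ 0.5828 -0.0967  0.125 ]
 [ 0.5813 -0.0735  0.1108]
 [ 0.5805 -0.0758  0.1186]
 [ 0.5803 -0.0787  0.1209]
 [ 0.58   -0.0815  0.1238]
 [ 0.5798 -0.0844  0.1249]
 [ 0.5799 -0.0876  0.1236]
 [ 0.58   -0.0908  0.1225]
 [ 0.5801 -0.0939  0.1217]
 [ 0.5801 -0.097   0.1215]
 [ 0.5776 -0.0821  0.1167]
 [ 0.5771 -0.0847  0.1215]
 [ 0.5772 -0.088   0.1197]
 [ 0.5767 -0.0904  0.1255]
 [ 0.5766 -0.0934  0.1263]
 [ 0.5747 -0.0886  0.1134]
 [ 0.5739 -0.0907  0.1222]
 [ 0.5738 -0.0937  0.1228]]
```

View pics/c1.png

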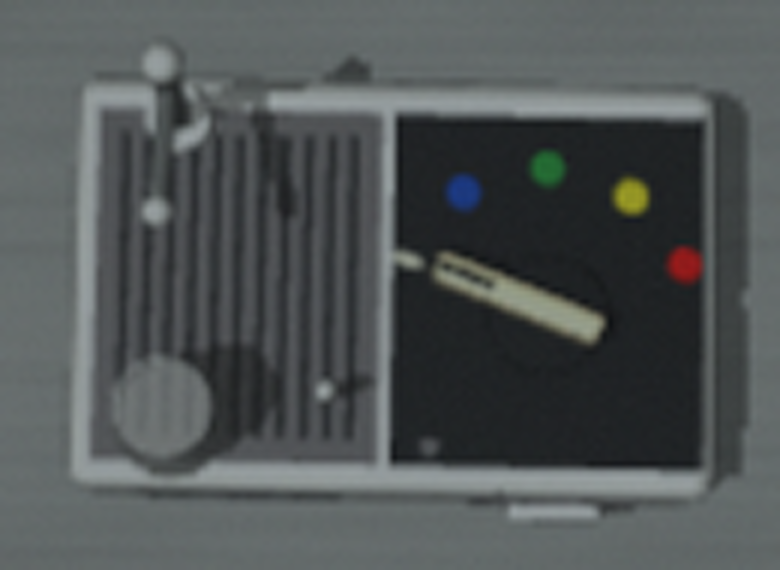

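View pics/c2.png

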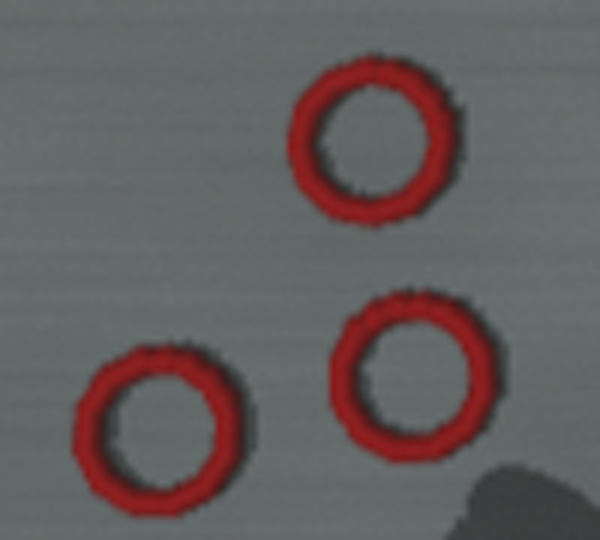

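```bash
cat > fit.py <<'E'
from h import *
from scipy.optimize import least_squares
np.set_printoptions(precision=4,suppress=True)
def cents(im):
    hsv=cv2.cvtColor(im,cv2.COLOR_BGR2HSV); out={}
    for nm,lo,hi in [('blue',105,130),('green',45,90),('yellow',22,38)]:
        m=(hsv[...,0]>=lo)&(hsv[...,0]<=hi)&(hsv[...,1]>110)&(hsv[...,2]>60)
        out[nm]=m
    out['red']=((hsv[...,0]<8)|(hsv[...,0]>172))&(hsv[...,1]>150)&(hsv[...,2]>60)
    return out
ang={'blue':.6,'green':0,'yellow':-.6,'red':-1.2}
obs=[]
for cn in('top','scene'):
    im,d=cam(cn)
    for nm,m in cents(im).items():
        P=pix(cn,[0.6,-.08,.09])[0]
        yy,xx=np.mgrid[:400,:640]
        m=m&(np.hypot(xx-P[0],yy-P[1])<60)
        n,l,s,c=cv2.connectedComponentsWithStats(m.astype(np.uint8))
        for i in range(1,n):
            if 5<s[i,4]<150: print(cn,nm,c[i],s[i,4])
        k=[i for i in range(1,n) if 5<s[i,4]<150]
        if k:
            i=max(k,key=lambda i:s[i,4]); obs.append((cn,ang[nm],c[i]))
def res(p,cn=None):
    r=[]
    for c,a,uv in obs:
        if cn and c!=cn: continue
        l=np.array([-.015+.078*np.cos(a),-.08+.078*np.sin(a)])
        R=np.array([[np.cos(p[2]),-np.sin(p[2])],[np.sin(p[2]),np.cos(p[2])]])
        r+=list(pix(c,[*(R@l+p[:2]),.09])[0]-uv)
    return r
for cn in('top','scene',None):
    s=least_squares(res,[.607,.009,0],args=(cn,)); print(cn,s.x,np.sqrt(np.mean(s.fun**2)))
E
python3 fit.py
```

```text
top blue [346.5758 171.5758] 33
top green [360.7857 167.5   ] 28
top yellow [374.5312 172.3125] 32
top red [383.6786 183.6786] 28
scene blue [290. 227.] 27
scene green [276.7826 225.913 ] 23
scene yellow [267.2593 218.5926] 27
scene red [264.9 208.3] 20
top [ 0.6063  0.0091 -0.0267] 0.09378734776670278
scene [ 0.6078  0.0084 -0.0336] 0.043231303202888254
None [ 0.607   0.0088 -0.0296] 0.16197553888043753
```

```bash
cat > st.py <<'E'
from h import *
np.set_printoptions(precision=4,suppress=True)
o=ctrl.get_obs(); M=Rn.from_quat(o['eef_rot'],scalar_first=True).as_matrix()
print('t',o['time_s'],'q',o['q'],'pos',o['eef_pos'],'F',o['wrist_force'],'T',o['torque'],'op',o['opening'])
print(M)
def plan(tp,xdir):
    """xdir: desired tool x angle (world yaw); y down"""
    x=np.array([np.cos(xdir),np.sin(xdir),0]);y=np.array([0,0,-1.]);z=np.cross(x,y)
    D=np.stack([x,y,z],1)
    rv=Rn.from_matrix(M.T@D).as_rotvec()
    print('rotvec units(6deg)',np.degrees(rv)/6,'world delta',np.array(tp)-o['eef_pos'],'tool shift now (30mm)',M.T@(np.array(tp)-o['eef_pos'])/.03,'in target frame',D.T@(np.array(tp)-o['eef_pos'])/.03)
E
python3 - <<'E'
from st import *
plan([.465,.304,.1],np.pi/2-.027); plan([.465,.304,.1],-np.pi/2-.027)
E
```

```text
t 1.25 q [ 0.9197  0.1808  1.607   0.      1.3538 -0.2062] pos [0.2474 0.5191 0.2313] F [0.63   1.0802 0.3895] T [ 0.033  -0.0082  0.0141] op 1.0010615873184012
[[ 0.4303  0.     -0.9027]
 [ 0.9027  0.      0.4303]
 [ 0.     -1.     -0.    ]]
rotvec units(6deg) [ 0.0001 -3.99    0.0004] world delta [ 0.2176 -0.2151 -0.1313] tool shift now (30mm) [-3.3509  4.3768 -9.6328] in target frame [-6.9713  4.377  -7.4444]
rotvec units(6deg) [-0.0005 26.01    0.0001] world delta [ 0.2176 -0.2151 -0.1313] tool shift now (30mm) [-3.3509  4.3768 -9.6328] in target frame [6.9713 4.377  7.4444]
```

Call:
{"method": "step_arm", "body": {"commands": [[0,-1,0,0,0,0,0.47],[0,-1,0,0,0,0,0.47],[0,-1,0,0,0,0,0.47],[0,-1,0,0,0,0,0.47]]}}

```text
time_s: 1.65
eef_pos: [0.2474, 0.5191, 0.2313]
eef_rot: [-0.505, 0.505, 0.495, -0.495]
wrist_force: [0.2, -0.2, -0.5]
opening: 0.471
```

Call:
{"method": "step_arm", "body": {"commands": [[0,0,0,-0.87,0.5,-0.93,0.47],[0,0,0,-0.87,0.5,-0.93,0.47],[0,0,0,-0.87,0.5,-0.93,0.47],[0,0,0,-0.87,0.5,-0.93,0.47],[0,0,0,-0.87,0.5,-0.93,0.47],[0,0,0,-0.87,0.5,-0.93,0.47],[0,0,0,-0.87,0.5,-0.93,0.47],[0,0,0,-0.87,0.5,-0.93,0.47],[0,0,0,0,0,0,0.47],[0,0,0,0,0,0,0.47]]}}

```text
time_s: 2.65
eef_pos: [0.4653, 0.3039, 0.1109]
eef_rot: [0.507, -0.507, -0.493, 0.493]
wrist_force: [0.4, 0.3, 1.4]
opening: 0.469
```

Run:
```python
from st import *
plan([.465,.304,.003],np.pi/2-.027)
im,d=cam('scene'); a=cv2.resize(im[150:300,340:500],None,fx=4,fy=4); cv2.imwrite('pics/s1.png',a)
hsv=cv2.cvtColor(im,cv2.COLOR_BGR2HSV)
m=((hsv[...,0]<8)|(hsv[...,0]>172))&(hsv[...,1]>150)&(hsv[...,2]>80)
n,l,s,c=cv2.connectedComponentsWithStats(m.astype(np.uint8))
for i in range(1,n):
    if s[i,4]>100:
        P=pts('scene',d,l==i); P=P[P[:,2]>.004]
        A=np.c_[2*P[:,:2],np.ones(len(P))]; so=np.linalg.lstsq(A,(P[:,:2]**2).sum(1),rcond=None)[0]
        print(c[i],P.mean(0),P.min(0),P.max(0),'circ',so[:2])
```

```text
t 2.65 q [ 0.3649  0.2781  1.7525  0.0004  1.1121 -1.1779] pos [0.4653 0.3039 0.1109] F [0.3773 0.3396 1.3559] T [ 0.0203 -0.0227  0.0049] op 0.4694462878185099
[[ 0.0282 -0.0012 -0.9996]
 [ 0.9996 -0.0001  0.0282]
 [-0.0001 -1.      0.0012]]
rotvec units(6deg) [-0.0111 -0.0112 -0.001 ] world delta [-0.0003  0.0001 -0.1079] tool shift now (30mm) [0.0026 3.5974 0.0045] in target frame [0.0022 3.5974 0.0087]
[404.0093 231.0421] [0.4734 0.3448 0.0146] [0.4276 0.2992 0.0045] [0.5161 0.3883 0.0238] circ [0.4722 0.3439]
[443.2825 236.7265] [0.4448 0.4825 0.0147] [0.3995 0.4386 0.0053] [0.4874 0.527  0.0201] circ [0.4436 0.4825]
[402.9904 260.7981] [0.5951 0.3681 0.0147] [0.5549 0.3225 0.0045] [0.6364 0.4136 0.0213] circ [0.6016 0.3682]
```

View pics/s1.png

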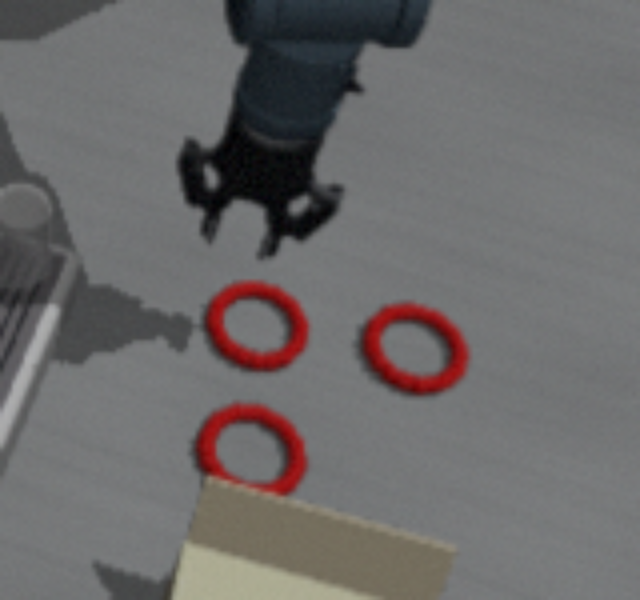

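Call:
{"method": "step_arm", "body": {"commands": [[0,0,0,0,0.8,-0.1,0.47],[0,0,0,0,1,0,0.47],[0,0,0,0,1,0,0.47],[0,0,0,0,0.5,0,0.47],[0,0,0,0,0.25,0,0.47],[0,0,0,0,0,0,0.47]]}}

```text
time_s: 3.3
eef_pos: [0.4676, 0.305, 0.0047]
eef_rot: [0.506, -0.506, -0.494, 0.494]
wrist_force: [-0.6, -0.1, 0.6]
opening: 0.471
```

Call:
{"method": "step_arm", "body": {"commands": [[0,0,0,0,0,0,0],[0,0,0,0,0,0,0],[0,0,0,0,0,0,0],[0,0,0,0,0,0,0]]}}

```text
time_s: 3.7
eef_pos: [0.4693, 0.305, 0.0065]
eef_rot: [-0.506, 0.507, 0.494, -0.493]
wrist_force: [-2.5, 0.6, 6.4]
opening: 0.155
```

Call:
{"method": "step_arm", "body": {"commands": [[0,0,0,0,-0.2,0,0],[0,0,0,0,-0.5,0,0],[0,0,0,0,-1,0,0],[0,0,0,0,-1,0,0],[0,0,0,0,0,0,0],[0,0,0,0,0,0,0]]}}

```text
time_s: 4.3
eef_pos: [0.4689, 0.3047, 0.0873]
eef_rot: [-0.506, 0.507, 0.494, -0.493]
wrist_force: [0.2, 0.2, -0.5]
opening: 0.155
```

```bash
cat > ring.py <<'E'
from st import *
def ringfit(tag):
  for cn in('scene','top'):
    im,d=cam(cn); 
    hsv=cv2.cvtColor(im,cv2.COLOR_BGR2HSV)
    m=((hsv[...,0]<8)|(hsv[...,0]>172))&(hsv[...,1]>150)&(hsv[...,2]>60)
    p=pix(cn,o['eef_pos'])[0].astype(int)
    x0,y0=max(p[0]-50,0),max(p[1]-50,0)
    cv2.imwrite(f'pics/{tag}{cn}.png',cv2.resize(im[y0:y0+100,x0:x0+100],None,fx=5,fy=5,interpolation=cv2.INTER_CUBIC))
    P=pts(cn,d,m); P=P[(P[:,2]>.03)&(np.linalg.norm(P-o['eef_pos'],axis=1)<.12)]
    if len(P)<20: print(cn,len(P));continue
    c=P.mean(0); u,s,v=np.linalg.svd(P-c); 
    Q=(P-c)@v.T; A=np.c_[2*Q[:,:2],np.ones(len(Q))]; so=np.linalg.lstsq(A,(Q[:,:2]**2).sum(1),rcond=None)[0]
    print(cn,len(P),'mean',c,'min',P.min(0),'max',P.max(0),'n',v[2],'circ centre',c+v[:2].T@so[:2],'r',np.sqrt(so[2]+so[:2]@so[:2]))
E
python3 -c "
from ring import *
ringfit('r1')"; python3 -c "
import cv2,numpy as np
cv2.imwrite('pics/r1.png',np.hstack([cv2.resize(cv2.imread('pics/r1'+n+'.png'),(390,390)) for n in('scene','top')]))"
```

```text
t 4.3 q [ 0.3641  0.3172  1.758  -0.      1.0636 -1.1807] pos [0.4689 0.3047 0.0873] F [ 0.1938  0.2268 -0.477 ] T [ 0.0068 -0.0462  0.0055] op 0.15505095722847576
[[ 0.0259  0.0026 -0.9997]
 [ 0.9997  0.0009  0.0259]
 [ 0.001  -1.     -0.0025]]
scene 196 mean [0.4863 0.3461 0.0957] min [0.43   0.2983 0.0863] max [0.5223 0.3879 0.1598] n [0.0279 0.0112 0.9995] circ centre [0.4756 0.3429 0.096 ] r 0.039471409701455795
top 1
```

View pics/r1.png

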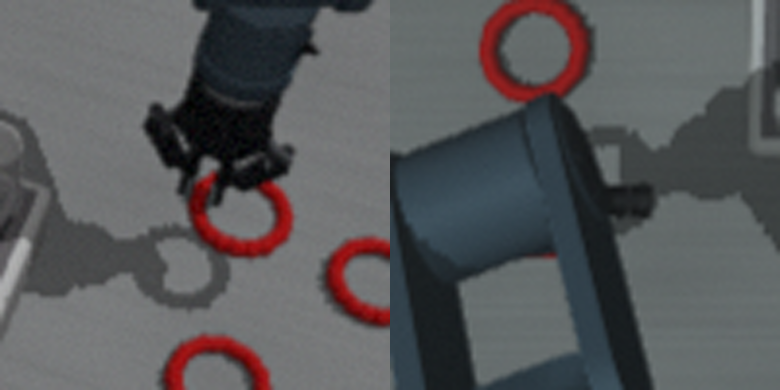

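Call:
{"method": "step_arm", "body": {"commands": [[0,0,0,0,-0.5,0,0],[0,0,0,0,-0.8,0,0],[0,0,0,0,-0.9,0,0],[0,0,0,0,-0.9,0,0],[0,0,0,0,-0.9,0,0],[0,0,0,0,-0.9,0,0],[0,0,0,0,-0.9,0,0],[0,0,0,0,-0.6,0,0],[0,0,0,0,-0.3,0,0]]}}

```text
time_s: 5.3
eef_pos: [0.4686, 0.3047, 0.289]
eef_rot: [-0.506, 0.507, 0.494, -0.493]
wrist_force: [0.3, -0.9, -0.9]
opening: 0.156
```

Call:
{"method": "step_arm", "body": {"commands": [[0,0,0,-0.4,0,-0.3,0],[0,0,0,-0.8,0,-0.59,0],[0,0,0,-0.9,0,-0.66,0],[0,0,0,-0.9,0,-0.66,0],[0,0,0,-0.9,0,-0.66,0],[0,0,0,-0.9,0,-0.66,0],[0,0,0,-0.9,0,-0.66,0],[0,0,0,-0.8,0,-0.59,0],[0,0,0,-0.5,0,-0.35,0],[0,0,0,-0.2,0,-0.15,0]]}}

```text
time_s: 6.3
eef_pos: [0.6211, 0.0823, 0.2852]
eef_rot: [0.508, -0.506, -0.492, 0.494]
wrist_force: [0.2, -0.3, -1.4]
opening: 0.154
```

Call:
{"method": "step_arm", "body": {"commands": [[0,0,0,0,0,0,0],[0,0,0,0,0,0,0]]}}

```text
time_s: 6.5
eef_pos: [0.6203, 0.0853, 0.2864]
eef_rot: [0.507, -0.506, -0.494, 0.494]
wrist_force: [-0.3, 0.4, -0.0]
opening: 0.152
```

```bash
python3 -c "
from ring import *
ringfit('r2')
plan([.621,.084,.288],np.pi/2-.027)
"; python3 -c "
import cv2,numpy as np
cv2.imwrite('pics/r2.png',np.hstack([cv2.resize(cv2.imread('pics/r2'+n+'.png'),(390,390)) for n in('scene','top')]))"
```

```text
t 6.5 q [-0.0528  0.2553  1.4069  0.0005  1.4805 -1.5985] pos [0.6203 0.0853 0.2864] F [-0.2688  0.397  -0.0339] T [-0.0357  0.0059  0.0254] op 0.1523235015666657
[[ 0.0252 -0.001  -0.9997]
 [ 0.9997  0.0005  0.0252]
 [ 0.0005 -1.      0.001 ]]
scene 282 mean [0.6364 0.1327 0.2942] min [0.5801 0.0797 0.2825] max [0.6709 0.17   0.3516] n [-0.0338 -0.0194 -0.9992] circ centre [0.6263 0.1249 0.2947] r 0.039771563740972654
top 153 mean [0.5865 0.1238 0.2942] min [0.575  0.0869 0.2883] max [0.61   0.1562 0.3   ] n [-0.0961 -0.0081  0.9953] circ centre [0.607  0.1234 0.2962] r 0.030147440532137824
rotvec units(6deg) [-0.0095  0.0172  0.0049] world delta [ 0.0007 -0.0013  0.0016] tool shift now (30mm) [-0.0431 -0.0524 -0.026 ] in target frame [-0.0431 -0.0524 -0.0261]
```

View pics/r2.png

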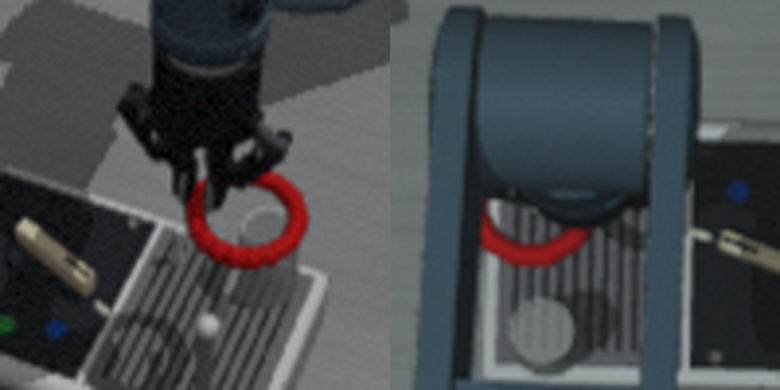

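Call:
{"method": "step_arm", "body": {"commands": [[0,0,0,0,0.3,0,0],[0,0,0,0,0.4,0,0],[0,0,0,0,0.4,0,0],[0,0,0,0,0.4,0,0],[0,0,0,0,0.2,0,0],[0,0,0,0,0,0,0]]}}

```text
time_s: 7.2
eef_pos: [0.62, 0.0844, 0.2339]
eef_rot: [0.507, -0.506, -0.493, 0.494]
wrist_force: [-0.2, -0.5, -0.8]
opening: 0.157
```

```bash
python3 -c "
from ring import *
ringfit('r3')
"
```

```text
t 7.2 q [-0.054   0.2919  1.4672 -0.      1.3855 -1.5988] pos [0.62   0.0844 0.2339] F [-0.2227 -0.509  -0.8345] T [-0.0256 -0.0114 -0.0175] op 0.1565910102687137
[[ 0.026  -0.0029 -0.9997]
 [ 0.9997  0.0001  0.026 ]
 [ 0.0001 -1.      0.003 ]]
scene 273 mean [0.6364 0.1305 0.2421] min [0.579  0.0775 0.2304] max [0.6715 0.169  0.3052] n [-0.0292 -0.0098 -0.9995] circ centre [0.6257 0.1238 0.2425] r 0.03968722813675739
top 138 mean [0.5863 0.1222 0.2426] min [0.575  0.086  0.2358] max [0.6059 0.1555 0.2488] n [ 0.0915 -0.0093 -0.9958] circ centre [0.6067 0.1222 0.2445] r 0.029725839891297096
```

View pics/r3scene.png

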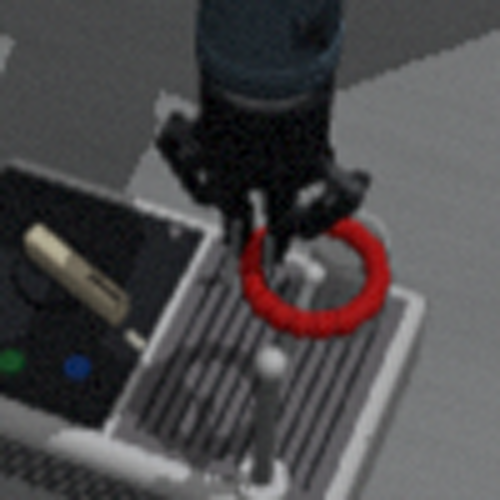

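Call:
{"method": "step_arm", "body": {"commands": [[0,0,0,0,0.25,-0.13,0],[0,0,0,0,0.25,-0.13,0],[0,0,0,0,0.2,-0.13,0],[0,0,0,0,0,0,0],[0,0,0,0,0,0,0]]}}

```text
time_s: 7.8
eef_pos: [0.6342, 0.0839, 0.2153]
eef_rot: [-0.506, 0.507, 0.494, -0.492]
wrist_force: [5.6, -0.3, 2.1]
opening: 0.152
```

```bash
python3 -c "
from ring import *
ringfit('r4')
"
```

```text
t 7.8 q [-0.0537  0.3331  1.4527  0.0001  1.3524 -1.598 ] pos [0.6342 0.0839 0.2153] F [ 5.5894 -0.3305  2.062 ] T [ 0.0625 -1.0052 -0.2436] op 0.15220442959642003
[[ 0.0265  0.0034 -0.9996]
 [ 0.9996 -0.0001  0.0265]
 [-0.     -1.     -0.0034]]
scene 245 mean [0.6487 0.1314 0.2261] min [0.598  0.078  0.2172] max [0.683  0.1685 0.299 ] n [-0.0342 -0.0236  0.9991] circ centre [0.6406 0.123  0.2256] r 0.039535667573124635
top 127 mean [0.6011 0.122  0.2228] min [0.5907 0.0867 0.2141] max [0.6192 0.1548 0.2296] n [ 0.1137  0.0409 -0.9927] circ centre [0.6217 0.1216 0.2252] r 0.029886138495674182
```

View pics/r4scene.png

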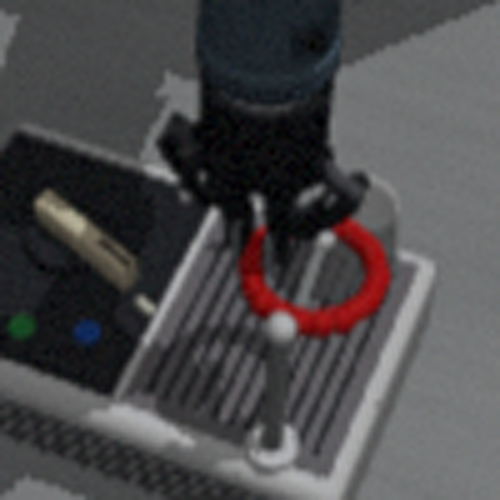

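Call:
{"method": "step_arm", "body": {"commands": [[0,0,0,0,-0.18,0.1,0],[0,0,0,0,0,0,0],[0,0,0,0,0,0,0]]}}

```text
time_s: 8.2
eef_pos: [0.6291, 0.0843, 0.2199]
eef_rot: [0.507, -0.506, -0.493, 0.494]
wrist_force: [0.2, -1.6, 0.8]
opening: 0.161
```

Call:
{"method": "step_arm", "body": {"commands": [[0,0,0,0,0,0,0.32],[0,0,0,0,0,0,0.32],[0,0,0,0,0,0,0.32],[0,0,0,0,0,0,0.32],[0,0,0,0,0,0,0.32]]}}

```text
time_s: 8.7
eef_pos: [0.6295, 0.0842, 0.2201]
eef_rot: [0.506, -0.506, -0.493, 0.494]
wrist_force: [-0.2, 0.3, -0.1]
opening: 0.319
```

```bash
python3 -c "
from ring import *
ringfit('r5')
"
```

```text
t 8.7 q [-0.0535  0.3216  1.4577 -0.      1.3625 -1.5984] pos [0.6295 0.0842 0.2201] F [-0.2231  0.3006 -0.1156] T [-0.0017 -0.0161  0.0893] op 0.3186297603100441
[[ 0.0259 -0.0003 -0.9997]
 [ 0.9997  0.      0.0259]
 [-0.     -1.      0.0003]]
scene 220 mean [0.6857 0.1233 0.1857] min [0.6757 0.0763 0.1397] max [0.6916 0.1663 0.2245] n [ 0.9997 -0.0224  0.0022] circ centre [0.6857 0.1214 0.1838] r 0.03978387783914005
top 0
```

View pics/r5scene.png

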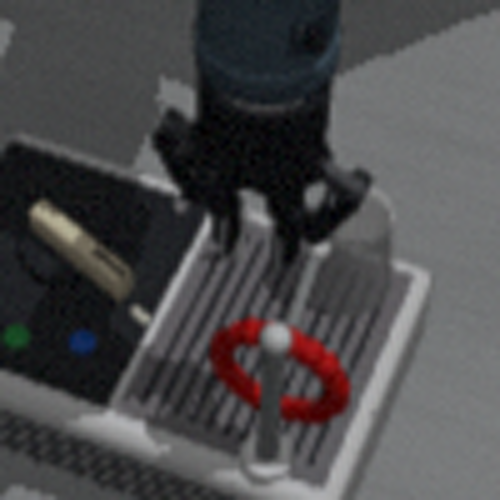

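Call:
{"method": "step_arm", "body": {"commands": [[0,0,0,0,-0.3,0,0.32],[0,0,0,0,-0.8,0,0.32],[0,0,0,0,-1,0,0],[0,0,0,0,-1,0,0],[0,0,0,-0.8,-0.4,0.4,0],[0,0,0,-0.9,0,0.4,0],[0,0,0,-0.9,0,0.4,0],[0,0,0,-0.74,0,0.33,0],[0,1,0,0,0,0,0],[0,1,0,0,0,0,0]]}}

```text
time_s: 9.8
eef_pos: [0.5809, -0.0157, 0.3263]
eef_rot: [-0.556, 0.557, 0.436, -0.436]
wrist_force: [0.6, 0.8, -0.2]
opening: -0.005
```

Call:
{"method": "step_arm", "body": {"commands": [[0,1,0,0,0,0,0],[0,0.55,0,0,0,0,0],[0,0,0,0,0,0,0],[0,0,0,0,0,0,0]]}}

```text
time_s: 10.2
eef_pos: [0.5812, -0.0148, 0.3257]
eef_rot: [-0.588, 0.589, 0.392, -0.392]
wrist_force: [0.4, 0.6, 0.2]
opening: 0.003
```

```bash
python3 -c "
from ring import *
plan([.581,-.015,.110],np.pi/2-.4)
im,d=cam('scene'); cv2.imwrite('pics/s6.png',cv2.resize(im[150:290,230:390],None,fx=4.5,fy=4.5,interpolation=cv2.INTER_CUBIC))
"
```

```text
t 10.2 q [-0.2294  0.1323  1.4728  0.      1.5358 -1.4042] pos [ 0.5812 -0.0148  0.3257] F [0.3712 0.5738 0.158 ] T [-0.0431  0.0032 -0.0216] op 0.0026308894205322045
[[ 0.3857  0.0007 -0.9226]
 [ 0.9226 -0.0001  0.3857]
 [ 0.0001 -1.     -0.0007]]
rotvec units(6deg) [0.0063 0.0383 0.0012] world delta [-0.0002 -0.0002 -0.2157] tool shift now (30mm) [-0.0106  7.1917  0.0069] in target frame [-0.0097  7.1917  0.0021]
```

View pics/s6.png

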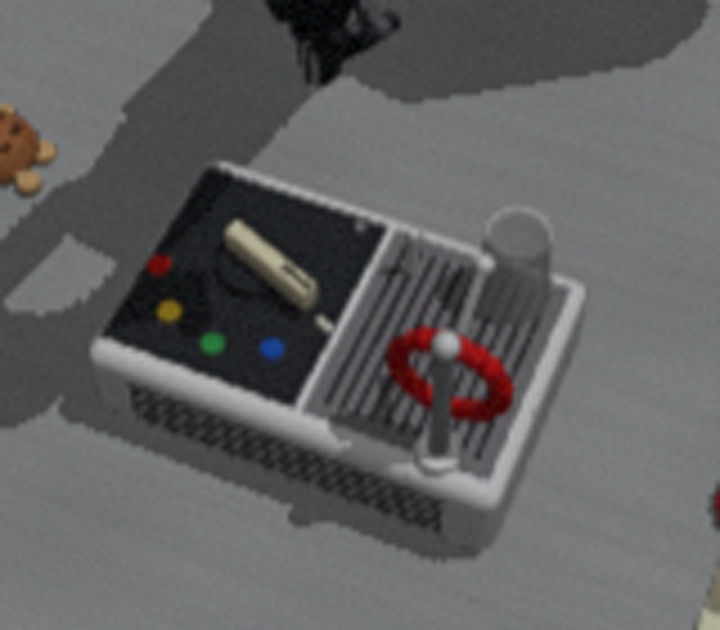

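Call:
{"method": "step_arm", "body": {"commands": [[0,0,0,0,0.6,0,0],[0,0,0,0,1,0,0],[0,0,0,0,1,0,0],[0,0,0,0,1,0,0],[0,0,0,0,1,0,0],[0,0,0,0,1,0,0],[0,0,0,0,0.8,0,0],[0,0,0,0,0.5,0,0],[0,0,0,0,0.25,0,0],[0,0,0,0,0,0,0]]}}

```text
time_s: 11.25
eef_pos: [0.5809, -0.0147, 0.1102]
eef_rot: [0.589, -0.589, -0.391, 0.392]
wrist_force: [0.0, -0.6, -0.0]
opening: -0.006
```

Call:
{"method": "step_arm", "body": {"commands": [[0,0,0,0,0,-0.15,0],[0,0,0,0,0,-0.15,0],[0,0,0,0,0,0,0]]}}

```text
time_s: 11.55
eef_pos: [0.5909, -0.0188, 0.1121]
eef_rot: [-0.588, 0.59, 0.392, -0.391]
wrist_force: [-0.5, -0.6, 0.1]
opening: 0.002
```

```bash
cat > lev.py <<'E'
from st import *
pv=np.array([.590,-.071])
r=o['eef_pos'][:2]-pv; a=np.arctan2(r[1],r[0]); print('TCP r',np.hypot(*r),'ang joint',1.2-.027-a,'tool -z ang joint-eq',-np.arctan2(-M[1,2],-M[0,2])-.027+1.2-np.pi/2)
for cn in('scene','top'):
    im,d=cam(cn); V=pts(cn,d,np.ones(d.shape,bool))
    ii=im[d>0].astype(int)
    k=(V[:,2]>.105)&(V[:,2]<.132)&(np.hypot(V[:,0]-pv[0],V[:,1]-pv[1])<.07)&(ii[:,2]>ii[:,0]+15)&(ii[:,2]>80)
    P=V[k][:,:2]
    if len(P)>10:
        c=P.mean(0);u=np.linalg.svd(P-c)[2][0]; u*=np.sign(u@(c-pv)); print(cn,len(P),c,'lever joint',1.2-.027-np.arctan2(u[1],u[0]), 'by mean',1.2-.027-np.arctan2(*(c-pv)[::-1]))
    cv2.imwrite(f'pics/l{int(o["time_s"]*100)}{cn}.png',cv2.resize(im[150:290,230:390] if cn=='scene' else im[140:235,270:400],None,fx=4.5,fy=4.5,interpolation=cv2.INTER_CUBIC))
E
python3 lev.py; ls -t pics|head -2
```

```text
t 11.55 q [-0.2324  0.345   1.6618 -0.0001  1.1319 -1.4053] pos [ 0.5909 -0.0188  0.1121] F [-0.513  -0.5774  0.0564] T [-0.0068 -0.079  -0.0409] op 0.0023119356783102393
[[ 0.3874  0.0028 -0.9219]
 [ 0.9219 -0.0007  0.3874]
 [ 0.0004 -1.     -0.0028]]
TCP r 0.05218390319339296 ang joint -0.38011201355694646 tool -z ang joint-eq 3.131827596969394e-05
scene 85 [ 0.5997 -0.0578] lever joint 0.03249805898392499 by mean 0.23399918848490453
l1155top.png
l1155scene.png
```

Call:
{"method": "step_arm", "body": {"commands": [[0,0.5,0,0.034,0,-0.085,0],[0,0.5,0,0.034,0,-0.085,0],[0,0.5,0,0.034,0,-0.085,0],[0,0.5,0,0.034,0,-0.085,0],[0,0.5,0,0.034,0,-0.085,0],[0,0,0,0,0,0,0],[0,0,0,0,0,0,0]]}}

```text
time_s: 12.35
eef_pos: [0.6031, -0.0198, 0.1109]
eef_rot: [-0.635, 0.635, 0.312, -0.312]
wrist_force: [-0.1, 0.5, 1.0]
opening: -0.0
```

```bash
python3 lev.py
```

```text
t 12.35 q [-0.2294  0.3722  1.6277  0.0001  1.1412 -1.1422] pos [ 0.6031 -0.0198  0.1109] F [-0.1145  0.4591  1.0111] T [ 0.1095 -0.0201  0.042 ] op -0.0004711048946806139
[[ 0.6115  0.0004 -0.7912]
 [ 0.7912 -0.      0.6115]
 [ 0.0002 -1.     -0.0004]]
TCP r 0.052807169727056666 ang joint -0.14804592378974668 tool -z ang joint-eq 0.2601795604197621
scene 84 [ 0.6035 -0.0573] lever joint 0.23756708299170348 by mean 0.3830649468892412
```

Call:
{"method": "step_arm", "body": {"commands": [[0,0.5,0,0.034,0,-0.085,0],[0,0.5,0,0.034,0,-0.085,0],[0,0.5,0,0.034,0,-0.085,0],[0,0,0,0,0,0,0],[0,0,0,0,0,0,0]]}}

```text
time_s: 12.95
eef_pos: [0.6108, -0.0227, 0.1107]
eef_rot: [-0.657, 0.657, 0.261, -0.261]
wrist_force: [-0.1, -0.3, -0.4]
opening: 0.003
```

```bash
python3 lev.py
```

```text
t 12.95 q [-0.2311  0.3881  1.6063 -0.0002  1.1469 -0.9869] pos [ 0.6108 -0.0227  0.1107] F [-0.062  -0.2532 -0.3907] T [-0.0218  0.0481  0.0419] op 0.003467240737810688
[[ 0.7276  0.0002 -0.686 ]
 [ 0.686  -0.0002  0.7276]
 [ 0.     -1.     -0.0003]]
TCP r 0.05255663547120008 ang joint 0.009441353065138491 tool -z ang joint-eq 0.4170361040560251
scene 83 [ 0.605 -0.059] lever joint 0.4172868209311814 by mean 0.5003981652789397
```

```bash
ls -t pics | head -2; cp pics/l1295scene.png pics/v1.png 2>/dev/null || cp pics/$(ls -t pics|grep scene|head -1) pics/v1.png
```

```text
l1295top.png
l1295scene.png
```

View pics/v1.png

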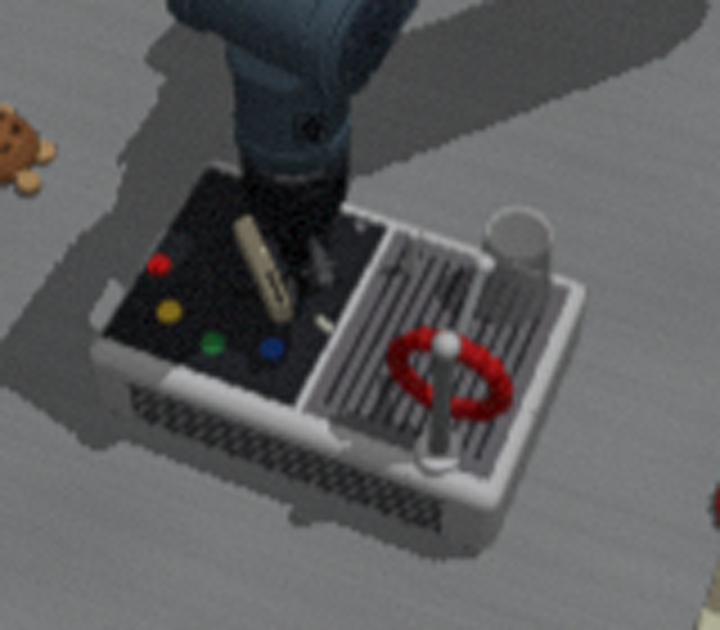

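```bash
cat > lev2.py <<'E'
from st import *
pv=np.array([.590,-.071])
r=o['eef_pos'][:2]-pv; a=np.arctan2(r[1],r[0]); print('TCP r',np.hypot(*r),'tool joint-eq',-np.arctan2(-M[1,2],-M[0,2])-.027+1.2-np.pi/2)
im,d=cam('scene')
i=im.astype(int); m=(i[...,2]>i[...,0]+18)&(i[...,2]>90)&(abs(i[...,2]-i[...,1])<45)
p=pix('scene',[*pv,.11])[0]; yy,xx=np.mgrid[:400,:640]; m&=np.hypot(xx-p[0],yy-p[1])<24
m=cv2.morphologyEx(m.astype(np.uint8),cv2.MORPH_OPEN,np.ones((2,2),np.uint8))
n,l,s,c=cv2.connectedComponentsWithStats(m); b=1+np.argmax(s[1:,4]); m=(l==b)
S=8; M8=cv2.resize(m.astype(np.uint8),None,fx=S,fy=S,interpolation=cv2.INTER_NEAREST)
best=[]
for j in np.arange(-.2,2.5,.02):
    th=1.2-.027-j; u=np.array([np.cos(th),np.sin(th)]); t=np.array([-u[1],u[0]])
    C=[[*(pv+a_*u+b_*t),z] for a_ in(-.028,.064) for b_ in(-.008,.008) for z in(.100,.124)]
    h=cv2.convexHull(((pix('scene',C)+.5)*S).astype(np.int32).reshape(-1,1,2)); R=np.zeros_like(M8); cv2.fillConvexPoly(R,h,1)
    best.append((( R&M8).sum()/(R|M8).sum(),j))
best.sort(reverse=True); print('mask',m.sum(),'lever best',[(round(a,2),round(b,2)) for a,b in best[:4]])
cv2.imwrite(f'pics/l{int(o["time_s"]*100)}.png',cv2.resize(im[150:290,230:390],None,fx=4.5,fy=4.5,interpolation=cv2.INTER_CUBIC))
E
python3 lev2.py
```

```text
t 13.05 q [-0.231   0.388   1.6065 -0.0001  1.147  -0.9864] pos [ 0.6107 -0.0227  0.1107] F [0.2093 0.2645 0.0535] T [ 0.055  -0.0232 -0.007 ] op -0.0015084154064046848
[[ 0.728   0.     -0.6856]
 [ 0.6856 -0.0001  0.728 ]
 [-0.0001 -1.     -0.0001]]
TCP r 0.05256837135790219 tool joint-eq 0.41762060214026575
mask 48 lever best [(np.float64(0.32), np.float64(0.44)), (np.float64(0.32), np.float64(0.46)), (np.float64(0.32), np.float64(0.48)), (np.float64(0.32), np.float64(0.42))]
```

```bash
sed -i 's/m=(i\[...,2\]>i\[...,0\]+18)&(i\[...,2\]>90)/m=(i[...,2]>i[...,0]+6)\&(i[...,2]>75)/; s/^m=cv2.morph.*/m=m.astype(np.uint8)/' lev2.py; python3 lev2.py | tail -1; python3 -c "
from h import *
im,d=cam('scene'); p=pix('scene',[.59,-.071,.11])[0].astype(int);print(p); print(im[p[1]-4:p[1]+16:2,p[0]-8:p[0]+14:2])" | head -60
```

```text
mask 94 lever best [(np.float64(0.64), np.float64(0.44)), (np.float64(0.64), np.float64(0.46)), (np.float64(0.63), np.float64(0.42)), (np.float64(0.63), np.float64(0.48))]
[286 205]
[[[ 22  20  16]
  [ 19  17  16]
  [ 52  60  63]
  [ 91 109 116]
  [ 89 102 112]
  [ 24  19  21]
  [ 11  15  12]
  [ 23  21  21]
  [ 15  16  11]
  [ 10   9   3]
  [ 11  15   9]]

 [[ 21  20  20]
  [ 22  19  18]
  [ 38  43  44]
  [ 85  99 105]
  [ 92 107 115]
  [ 50  58  61]
  [ 30  28  27]
  [ 19  15  15]
  [ 19  19  18]
  [  9   1   3]
  [ 24  19  15]]

 [[ 20  19  19]
  [ 22  15  15]
  [ 24  23  22]
  [ 60  69  75]
  [ 92 109 116]
  [124 147 150]
  [ 41  37  35]
  [ 13   9  13]
  [ 10   9  12]
  [  9  13  13]
  [ 19  20  17]]

 [[ 23  21  24]
  [ 25  23  23]
  [ 20  21  21]
  [ 40  47  50]
  [ 87 102 108]
  [ 93 109 116]
  [ 59  65  70]
  [ 26  24  21]
  [ 10  10  11]
  [ 13   7   9]
  [ 16  13  12]]

 [[ 18  20  16]
  [ 21  21  21]
  [ 19  16  18]
  [ 23  22  20]
  [ 64  77  81]
  [ 92 107 115]
  [ 87 101 108]
  [ 37  34  31]
  [ 16   9  13]
  [ 16  16  14]
  [ 33  32  31]]
```

Call:
{"method": "step_arm", "body": {"commands": [[0,0.5,0,0.034,0,-0.085,0],[0,0.5,0,0.034,0,-0.085,0],[0,0,0,0,0,0,0],[0,0,0,0,0,0,0]]}}

```text
time_s: 13.6
eef_pos: [0.6156, -0.025, 0.1107]
eef_rot: [0.67, -0.67, -0.226, 0.226]
wrist_force: [0.2, -0.1, -0.3]
opening: -0.005
```

```bash
python3 lev2.py |grep -v '\[\['; ls -t pics|head -1
```

```text
t 13.6 q [-0.233   0.3979  1.5927  0.      1.151  -0.8841] pos [ 0.6156 -0.025   0.1107] F [ 0.1544 -0.0866 -0.2871] T [-0.0083  0.0046 -0.0477] op -0.005065437642213169
 [ 0.606   0.      0.7955]
 [-0.     -1.      0.0001]]
TCP r 0.052609764310106735 tool joint-eq 0.5219923929623289
mask 85 lever best [(np.float64(0.67), np.float64(0.64)), (np.float64(0.67), np.float64(0.62)), (np.float64(0.66), np.float64(0.66)), (np.float64(0.65), np.float64(0.6))]
l1360.png
```

Call:
{"method": "step_arm", "body": {"commands": [[0,0.5,0,0.034,0,-0.085,0],[0,0.5,0,0.034,0,-0.085,0],[0,0.5,0,0.034,0,-0.085,0]]}}

```text
time_s: 13.95
eef_pos: [0.622, -0.029, 0.1105]
eef_rot: [0.686, -0.685, -0.172, 0.172]
wrist_force: [-4.1, 5.5, 1.7]
opening: 0.002
```

```bash
python3 lev2.py |grep -v '\[\['; ls -t pics|head -1
```

```text
t 13.95 q [-0.2374  0.4118  1.5738  0.001   1.1576 -0.7292] pos [ 0.622  -0.029   0.1105] F [-4.0614  5.5464  1.6603] T [0.8858 0.5004 0.0455] op 0.0021142429568129363
 [ 0.4719  0.0012  0.8816]
 [-0.0005 -1.      0.0017]]
TCP r 0.05279540596979456 tool joint-eq 0.6815406207592032
mask 65 lever best [(np.float64(0.52), np.float64(0.66)), (np.float64(0.51), np.float64(0.64)), (np.float64(0.51), np.float64(0.62)), (np.float64(0.49), np.float64(0.68))]
l1395.png
```

Call:
{"method": "step_arm", "body": {"commands": [[0,0.5,0,0.034,0,-0.085,0],[0,0.5,0,0.034,0,-0.085,0],[0,0.5,0,0.034,0,-0.085,0],[0,0.5,0,0.034,0,-0.085,0]]}}

```text
time_s: 14.4
eef_pos: [0.6299, -0.0362, 0.1106]
eef_rot: [0.701, -0.7, -0.1, 0.1]
wrist_force: [-1.7, 3.0, 1.2]
opening: 0.002
```

```bash
python3 lev2.py |grep -v '\[\['; ls -t pics|head -1
```

```text
t 14.4 q [-0.2458  0.4277  1.551   0.0011  1.164  -0.5297] pos [ 0.6299 -0.0362  0.1106] F [-1.6824  3.0338  1.197 ] T [ 0.4476  0.1212 -0.0065] op 0.0017871843138873406
 [ 0.2797  0.0013  0.9601]
 [-0.0005 -1.      0.0015]]
TCP r 0.05292071801039371 tool joint-eq 0.8895349397696406
mask 13 lever best [(np.float64(0.09), np.float64(0.82)), (np.float64(0.09), np.float64(0.86)), (np.float64(0.09), np.float64(0.84)), (np.float64(0.09), np.float64(0.88))]
l1440.png
```

Call:
{"method": "step_arm", "body": {"commands": [[0,0.5,0,0.034,0,-0.085,0],[0,0.5,0,0.034,0,-0.085,0],[0,0,0,0,0,0,0]]}}

```text
time_s: 14.75
eef_pos: [0.6337, -0.042, 0.1108]
eef_rot: [-0.704, 0.704, 0.064, -0.063]
wrist_force: [0.5, 0.8, 0.1]
opening: -0.001
```

```bash
python3 lev2.py |grep -v '\[\['; cp pics/$(ls -t pics|head -1) pics/v2.png
```

```text
t 14.75 q [-0.2525  0.435   1.5404 -0.0004  1.1657 -0.4323] pos [ 0.6337 -0.042   0.1108] F [0.4698 0.8141 0.0948] T [-0.064   0.0259  0.0104] op -0.0009534924443027146
 [ 0.1789 -0.0005  0.9839]
 [ 0.0003 -1.     -0.0006]]
TCP r 0.05248157804416386 tool joint-eq 0.9931096596405862
mask 14 lever best [(np.float64(0.09), np.float64(0.94)), (np.float64(0.09), np.float64(0.96)), (np.float64(0.09), np.float64(0.98)), (np.float64(0.09), np.float64(1.0))]
```

View pics/v2.png

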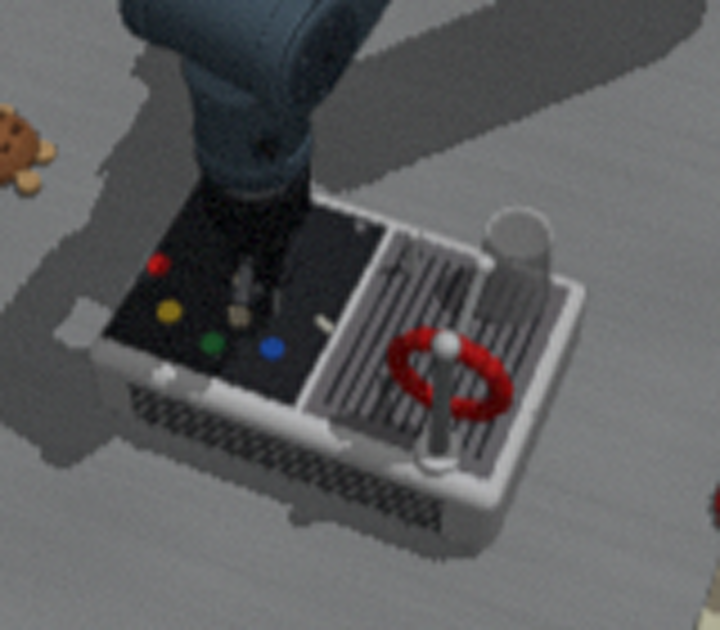

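Call:
{"method": "step_arm", "body": {"commands": [[0,0.5,0,0.034,0,-0.085,0],[0,0.5,0,0.034,0,-0.085,0],[0,0.5,0,0.034,0,-0.085,0],[0,0.5,0,0.034,0,-0.085,0],[0,0,0,0,0,0,0],[0,0,0,0,0,0,0]]}}

```text
time_s: 15.4
eef_pos: [0.6386, -0.0515, 0.1107]
eef_rot: [-0.707, 0.707, -0.01, 0.01]
wrist_force: [-0.5, -0.1, -1.0]
opening: 0.004
```

Call:
{"method": "step_arm", "body": {"commands": [[0,0.5,0,0.034,0,-0.085,0],[0,0.5,0,0.034,0,-0.085,0],[0,0,0,0,0,0,0]]}}

```text
time_s: 15.7
eef_pos: [0.6401, -0.0553, 0.1106]
eef_rot: [0.706, -0.705, 0.048, -0.047]
wrist_force: [-1.3, 3.9, 0.1]
opening: -0.002
```

Call:
{"method": "step_arm", "body": {"commands": [[0,0.5,0,0.034,0,-0.085,0],[0,0.5,0,0.034,0,-0.085,0],[0,0,0,0,0,0,0]]}}

```text
time_s: 16.0
eef_pos: [0.6415, -0.0617, 0.1106]
eef_rot: [-0.702, 0.702, -0.084, 0.084]
wrist_force: [-0.7, -0.5, 0.5]
opening: 0.002
```

```bash
python3 lev2.py |grep -v '\[\['; cp pics/$(ls -t pics|head -1) pics/v3.png
```

```text
t 16.0 q [-0.2797  0.4539  1.5136 -0.      1.1741 -0.0409] pos [ 0.6415 -0.0617  0.1106] F [-0.7183 -0.5231  0.4691] T [ 0.0088  0.0392 -0.0384] op 0.0021913163123043473
 [-0.2365  0.      0.9716]
 [-0.0001 -1.     -0.    ]]
TCP r 0.05234770802578072 tool joint-eq 1.411783967237235
mask 12 lever best [(np.float64(0.0), np.float64(2.48)), (np.float64(0.0), np.float64(2.46)), (np.float64(0.0), np.float64(2.44)), (np.float64(0.0), np.float64(2.42))]
```

View pics/v3.png

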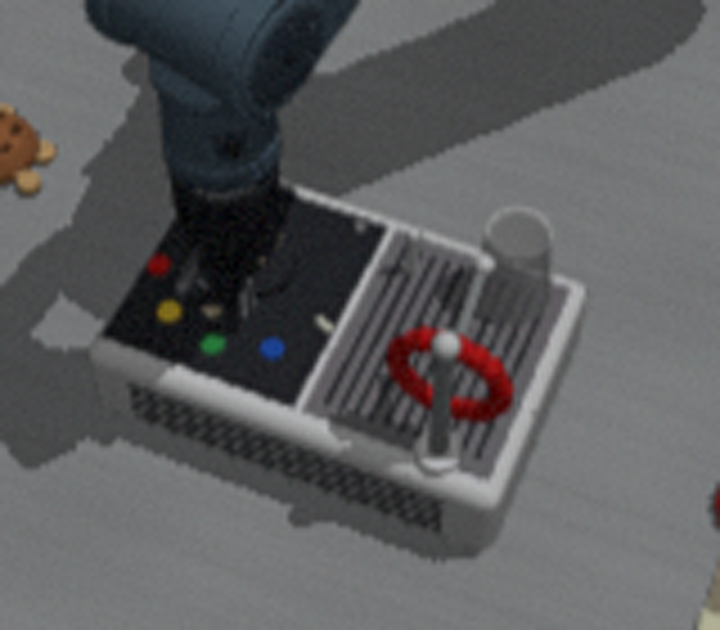

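Call:
{"method": "step_arm", "body": {"commands": [[0,0.5,0,0.034,0,-0.085,0],[0,0.5,0,0.034,0,-0.085,0],[0,0,0,0,0,0,0],[0,0,0,0,0,0,0]]}}

```text
time_s: 16.45
eef_pos: [0.6421, -0.0678, 0.1107]
eef_rot: [-0.697, 0.697, -0.121, 0.121]
wrist_force: [-0.2, 0.1, -0.6]
opening: -0.002
```

```bash
python3 lev2.py |grep -v '\[\['; cp pics/$(ls -t pics|head -1) pics/v4.png
```

```text
t 16.45 q [-0.2884  0.4562  1.5102 -0.0006  1.1751  0.0547] pos [ 0.6421 -0.0678  0.1107] F [-0.2252  0.0994 -0.6264] T [-0.0255 -0.0631  0.0301] op -0.0021236475141829005
 [-0.3362 -0.0005  0.9418]
 [ 0.0001 -1.     -0.0005]]
TCP r 0.052222694516389834 tool joint-eq 1.5158633576518126
mask 12 lever best [(np.float64(0.0), np.float64(2.48)), (np.float64(0.0), np.float64(2.46)), (np.float64(0.0), np.float64(2.44)), (np.float64(0.0), np.float64(2.42))]
```

View pics/v4.png

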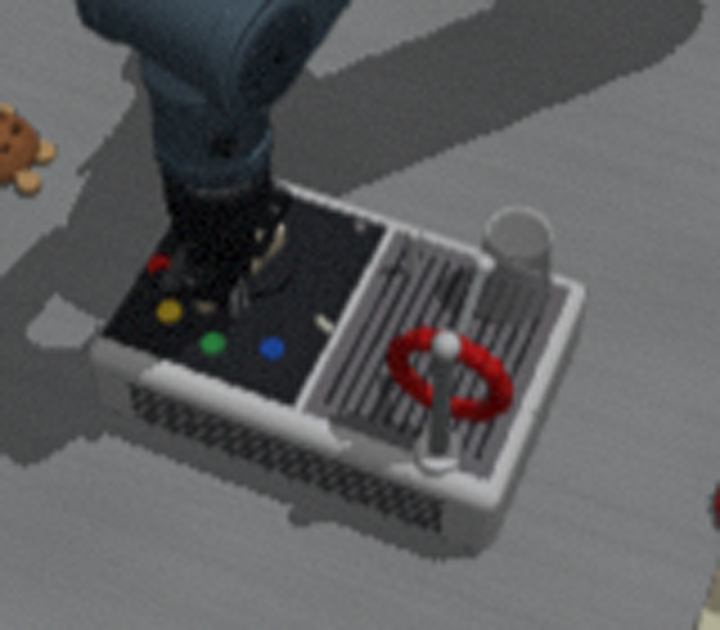

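Call:
{"method": "step_arm", "body": {"commands": [[0,0.5,0,0.034,0,-0.085,0],[0,0.3,0,0.02,0,-0.05,0],[0,0,0,0,0,0,0],[0,0,0,0,0,0,0],[0,0,0,0,0,0,0]]}}

```text
time_s: 17.0
eef_pos: [0.6423, -0.0719, 0.1107]
eef_rot: [-0.691, 0.691, -0.15, 0.15]
wrist_force: [1.1, 0.3, -0.5]
opening: 0.002
```

Call:
{"method": "step_arm", "body": {"commands": [[0,0,0,0,0,0.4,0],[0,0,0,0,0,0.4,0],[0,0,0,0,-0.6,0,0],[0,0,0,0,-1,0,0],[0,0,0,0,-1,0,0],[0,0,0,0,-1,0,0],[0,0,0,0,-1,0.5,0],[0,0,0,0,-1,0.5,0]]}}

```text
time_s: 17.8
eef_pos: [0.665, -0.0214, 0.2801]
eef_rot: [0.691, -0.691, 0.15, -0.151]
wrist_force: [0.9, 0.2, -0.2]
opening: -0.004
```

```bash
python3 lev2.py |grep -v '\[\['; cp pics/$(ls -t pics|head -1) pics/v5.png
```

```text
t 17.8 q [-0.2103  0.3465  1.3047  0.0002  1.4902  0.2185] pos [ 0.665  -0.0214  0.2801] F [ 0.9025  0.2226 -0.1661] T [-0.0026  0.0065  0.0199] op -0.003511384804554889
 [-0.4158  0.0002  0.9094]
 [ 0.0002 -1.      0.0003]]
TCP r 0.08991723293033725 tool joint-eq 1.6018396182088877
mask 158 lever best [(np.float64(0.79), np.float64(1.58)), (np.float64(0.79), np.float64(1.6)), (np.float64(0.79), np.float64(1.56)), (np.float64(0.79), np.float64(1.62))]
```

View pics/v5.png

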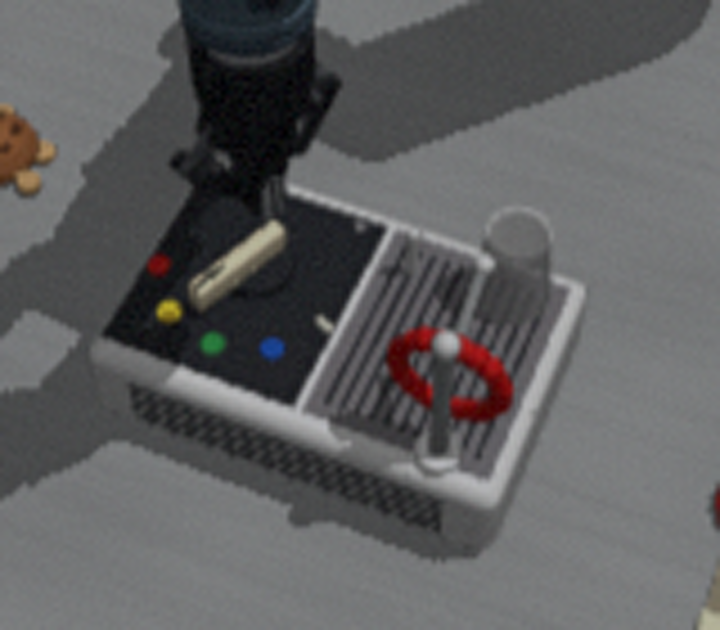

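Call:
{"method": "step_arm", "body": {"commands": [[0,0,0,0,-0.5,0.8,0],[0,0,0,0,-0.3,0.8,0],[0,0,0,0,0,0.8,0],[0,0,0,-0.8,-0.3,0,0],[0,0,0,-1,-0.3,0,0],[0,0,0,-1,-0.3,0,0],[0,0,0,-1,-0.3,0,0],[0,0,0,-1,0,0,0],[0,0,0,-1,0,0,0],[0,0,0,-0.5,0,0,0]]}}

```text
time_s: 18.85
eef_pos: [0.5212, 0.1233, 0.339]
eef_rot: [0.691, -0.691, 0.15, -0.15]
wrist_force: [0.5, 0.5, 0.8]
opening: 0.003
```

```bash
python3 lev2.py |grep -v '\[\['; cp pics/$(ls -t pics|head -1) pics/v6.png; python3 lev.py|grep -v '\[\['; ls -t pics|head -1
```

```text
t 18.85 q [0.0102 0.0209 1.5656 0.0004 1.5547 0.4371] pos [0.5212 0.1233 0.339 ] F [0.5328 0.5234 0.7592] T [-0.0363 -0.0112 -0.0265] op 0.00330101368027285
 [-0.414   0.0005  0.9103]
 [ 0.0002 -1.      0.0006]]
TCP r 0.20609932436770254 tool joint-eq 1.5998940639062385
mask 101 lever best [(np.float64(0.52), np.float64(1.5)), (np.float64(0.52), np.float64(1.52)), (np.float64(0.52), np.float64(1.54)), (np.float64(0.52), np.float64(1.56))]
t 18.9 q [0.011  0.0195 1.5666 0.0007 1.5555 0.4373] pos [0.5203 0.1238 0.3392] F [-0.0678  1.6056 -0.0082] T [ 0.0571  0.0074 -0.005 ] op -0.0032371422708588338
 [-0.4135  0.0007  0.9105]
 [-0.0004 -1.      0.0006]]
TCP r 0.2068653227083668 ang joint -0.7412601837190784 tool -z ang joint-eq 1.5993125844126785
scene 81 [ 0.6068 -0.0754] lever joint 1.5470385146856471 by mean 1.431534481439654
top 78 [ 0.5946 -0.0733] lever joint 1.5821423446934373 by mean 1.6422058926242182
l1889top.png
```

View pics/v6.png

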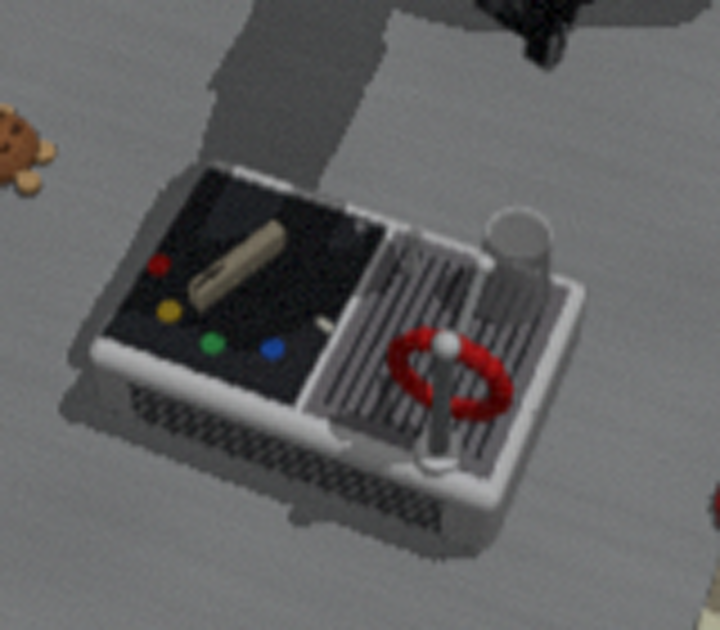

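View pics/l1889top.png

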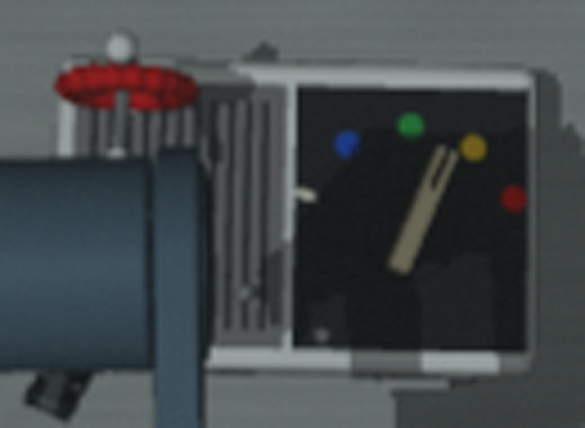

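Call:
{"method": "step_arm", "body": {"commands": [[0,0,0,0.6,0,-0.3,0],[0,0,0,0.9,0,-0.5,0],[0,0,0,0.9,0,-0.5,0],[0,0,0,0.9,0,-0.5,0],[0,0,0,0.9,0,-0.5,0],[0,0,0,0.9,0,-0.5,0],[0,0,0,0.8,0,-0.4,0],[0,0,0,0.5,0,-0.25,0],[0,0,0,0,0,0,0],[0,0,0,0,0,0,0]]}}

```text
time_s: 20.0
eef_pos: [0.6548, -0.0541, 0.3375]
eef_rot: [0.691, -0.691, 0.152, -0.151]
wrist_force: [0.6, 0.0, -0.4]
opening: -0.003
```

Call:
{"method": "step_arm", "body": {"commands": [[0,0,0,0,0.6,0,0],[0,0,0,0,1,0,0],[0,0,0,0,1,0,0],[0,0,0,0,1,0,0],[0,0,0,0,1,0,0],[0,0,0,0,1,0,0],[0,0,0,0,0.9,0,0],[0,0,0,0,0.6,0,0],[0,0,0,0,0.3,0,0],[0,0,0,0,0,0,0]]}}

```text
time_s: 21.0
eef_pos: [0.6535, -0.052, 0.1154]
eef_rot: [0.691, -0.691, 0.151, -0.149]
wrist_force: [0.3, 0.4, 0.2]
opening: 0.0
```

```bash
python3 -c "
from st import *
x=np.arctan2(M[1,0],M[0,0]); plan([.6423,-.0719,.1107],x)"
```

```text
t 21.0 q [-0.2601  0.4716  1.4774  0.      1.195   0.1684] pos [ 0.6535 -0.052   0.1154] F [0.3479 0.3856 0.2106] T [ 0.0494 -0.0245 -0.0153] op 0.0001110321730140194
[[ 0.9096 -0.0023  0.4155]
 [-0.4155  0.0006  0.9096]
 [-0.0024 -1.     -0.0004]]
rotvec units(6deg) [ 0.0036  0.     -0.0227] world delta [-0.0112 -0.0199 -0.0047] tool shift now (30mm) [-0.0631  0.1581 -0.7583] in target frame [-0.0635  0.1577 -0.7583]
```

Call:
{"method": "step_arm", "body": {"commands": [[0,0,0,-0.06,0.15,-0.25,0],[0,0,0,0,0,-0.3,0],[0,0,0,0,0,-0.2,0],[0,0.3,0,0.02,0,-0.051,0],[0,0.3,0,0.02,0,-0.051,0],[0,0.3,0,0.02,0,-0.051,0],[0,0,0,0,0,0,0],[0,0,0,0,0,0,0]]}}

```text
time_s: 21.8
eef_pos: [0.643, -0.0772, 0.1122]
eef_rot: [0.683, -0.683, 0.183, -0.183]
wrist_force: [0.3, 0.2, -0.2]
opening: -0.004
```

```bash
python3 lev2.py |grep -v '\[\['; cp pics/$(ls -t pics|head -1) pics/v7.png;  python3 lev.py|grep -v '\[\['
```

```text
t 21.8 q [-0.3024  0.4583  1.504   0.      1.1794  0.2207] pos [ 0.643  -0.0772  0.1122] F [ 0.3273  0.2011 -0.2184] T [-0.0067  0.0095 -0.0176] op -0.0038535011134490037
 [-0.4996  0.      0.8663]
 [-0.     -1.      0.    ]]
TCP r 0.05335153298800074 tool joint-eq 1.6960817328488087
mask 41 lever best [(np.float64(0.2), np.float64(1.6)), (np.float64(0.2), np.float64(1.68)), (np.float64(0.2), np.float64(1.62)), (np.float64(0.2), np.float64(1.66))]
t 21.85 q [-0.3023  0.4582  1.5041  0.      1.1794  0.2207] pos [ 0.643  -0.0771  0.1121] F [ 0.9595 -0.2732 -0.3381] T [0.0164 0.0336 0.0105] op 0.0008141432565876384
 [-0.4995  0.0001  0.8663]
 [-0.0001 -1.      0.    ]]
TCP r 0.05330811222745276 ang joint 1.2873411630369431 tool -z ang joint-eq 1.6959648567820738
scene 38 [ 0.5854 -0.0606] lever joint -1.4488550098177475 by mean -0.81106737190704
top 50 [ 0.5975 -0.0779] lever joint 1.849213072370532 by mean 1.910545937288159
```

View pics/v7.png

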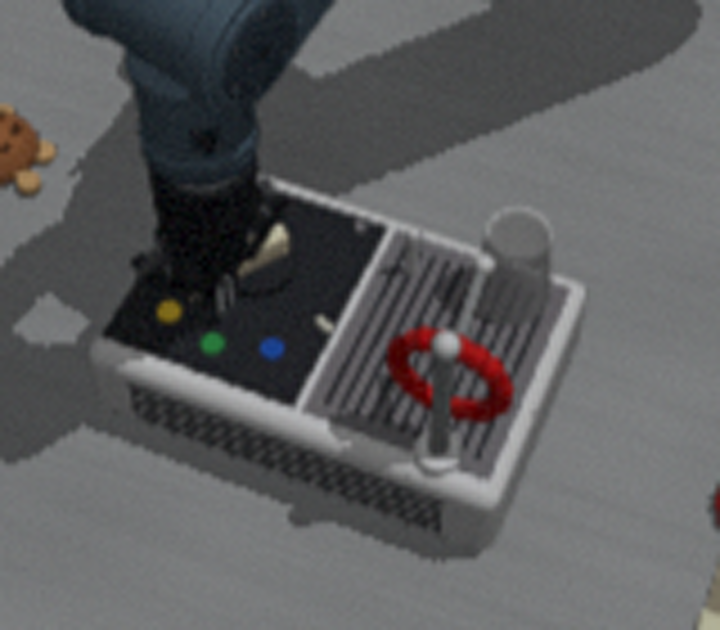

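Top view suggests the lever has now run ahead of the finger to about 1.8. Backing off the same way and checking.

Call:
{"method": "step_arm", "body": {"commands": [[0,0,0,0,0,0.4,0],[0,0,0,0,0,0.4,0],[0,0,0,0,-0.6,0,0],[0,0,0,0,-1,0,0],[0,0,0,0,-1,0,0],[0,0,0,0,-1,0,0],[0,0,0,0,-1,0.5,0],[0,0,0,0,-1,0.5,0],[0,0,0,0,-0.6,0.8,0],[0,0,0,0,-0.6,0.8,0]]}}

```text
time_s: 22.95
eef_pos: [0.6948, 0.0129, 0.3179]
eef_rot: [0.683, -0.683, 0.182, -0.183]
wrist_force: [1.3, -0.7, 0.2]
opening: -0.004
```

Call:
{"method": "step_arm", "body": {"commands": [[0,0,0,-0.8,-0.3,0,0],[0,0,0,-1,-0.3,0,0],[0,0,0,-1,0,0,0],[0,0,0,-1,0,0,0],[0,0,0,-1,0,0,0],[0,0,0,-1,0,0,0],[0,0,0,-0.5,0,0,0],[0,0,0,0,0,0,0],[0,0,0,0,0,0,0]]}}

```text
time_s: 23.85
eef_pos: [0.5309, 0.1057, 0.3346]
eef_rot: [0.683, -0.683, 0.182, -0.183]
wrist_force: [-0.1, 0.1, -0.1]
opening: -0.004
```

```bash
python3 lev2.py |grep -v '\[\['; python3 lev.py|grep -v '\[\['
python3 - <<'E'
from h import *
f=sorted([x for x in __import__('os').listdir('pics') if x.startswith('l')],key=lambda x:__import__('os').path.getmtime('pics/'+x))
s=[x for x in f if 'scene' in x][-1];t=[x for x in f if 'top' in x][-1]
a,b=[cv2.resize(cv2.imread('pics/'+x),(395,330)) for x in(s,t)]; cv2.imwrite('pics/v8.png',np.hstack([a,b]))
im,d=cam('scene','full8.png'); cam('top')
for t in ['turtle','dish','cup','ring']:
  for n in('scene','top'): print(n,t,[(np.round(w(n,b['point']),3),round(b['p'],2)) for b in ctrl.boxes_of(t,n)])
V=pts('scene',d,np.ones(d.shape,bool));i=im[d>0].astype(int)
P=V[(V[:,2]>.12)&(i[:,2]>i[:,1]+50)&(abs(V[:,1]-.12)<.08)]; print(len(P),P.mean(0),P.min(0),P.max(0))
E
```

```text
t 23.85 q [-0.0227  0.0358  1.559  -0.0003  1.5455  0.5001] pos [0.5309 0.1057 0.3346] F [-0.1379  0.0969 -0.1384] T [-0.0715  0.0408 -0.0002] op -0.003543734783358054
 [-0.4992 -0.0003  0.8665]
 [ 0.0013 -1.      0.0004]]
TCP r 0.1863235316506063 tool joint-eq 1.6957044146940081
mask 126 lever best [(np.float64(0.62), np.float64(1.74)), (np.float64(0.62), np.float64(1.76)), (np.float64(0.62), np.float64(1.68)), (np.float64(0.62), np.float64(1.7))]
t 23.9 q [-0.0234  0.0366  1.5587 -0.0003  1.5455  0.5   ] pos [0.5311 0.1053 0.3343] F [-0.437   0.9552 -0.062 ] T [ 0.0824 -0.0238 -0.0343] op 5.072170200577839e-05
 [-0.4998 -0.0003  0.8661]
 [ 0.0008 -1.      0.0001]]
TCP r 0.18589715760738085 ang joint -0.7199918562974066 tool -z ang joint-eq 1.6963827210538778
scene 92 [ 0.6032 -0.0764] lever joint 1.7691322961244846 by mean 1.5631842556092148
top 78 [ 0.5954 -0.076 ] lever joint 1.8204322830928943 by mean 1.9157498438565757
scene turtle [(array([ 0.521, -0.359,  0.024]), 0.89)]
top turtle [(array([ 0.508, -0.366,  0.026]), 0.72)]
scene dish [(array([ 0.655, -0.366,  0.011]), 0.74), (array([ 0.605, -0.073,  0.111]), 0.53)]
top dish [(array([ 0.663, -0.362,  0.008]), 0.75)]
scene cup [(array([0.553, 0.131, 0.153]), 0.77)]
top cup [(array([0.68 , 0.116, 0.21 ]), 0.41)]
scene ring [(array([0.597, 0.367, 0.013]), 0.79), (array([0.448, 0.482, 0.014]), 0.74), (array([0.687, 0.132, 0.189]), 0.62)]
top ring [(array([0.679, 0.118, 0.208]), 0.73), (array([0.596, 0.364, 0.017]), 0.64), (array([0.436, 0.488, 0.017]), 0.55)]
222 [0.68536922 0.12410974 0.18666969] [0.67316055 0.07718828 0.14026701] [0.69457019 0.16618534 0.24208329]
```

View pics/v8.png

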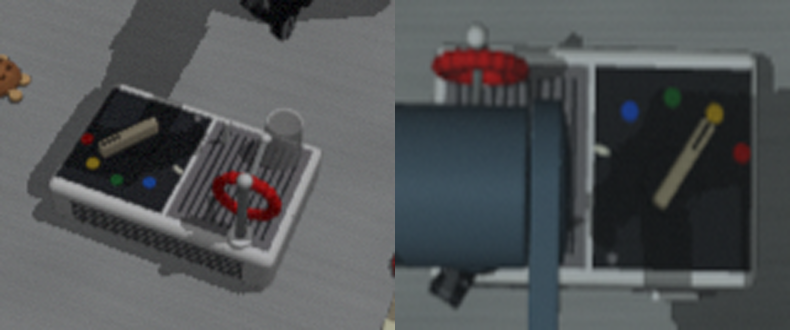

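```bash
python3 -c "
from bench import ctrl
print(ctrl.hand_in())"
```

```text
the job is handed in; nothing more can be done
None
```

I hung the red ring nearest the base on the slanted peg. I then pushed the selector from white through blue and green to yellow, backed the finger off, and handed in at about 24 s. The hand-in reports no verdict.

- **Ring:** it hangs against the post with its plane upright. Its centre is about 0.18 m high and about 1 mm sideways of the peg.
- **Selector:** the last estimates were 1.82 rad from the top camera, and 1.77 and about 1.74 from the scene camera. The target is 1.8, and in the top picture the lever points at the yellow dot. The scene outline fit was poor, so I relied on the top view.
- **Left alone:** the turtle and dish read within about 3 mm of their starting positions. So does the cup in the scene camera. The top camera's last cup detection fell on the ring instead, because the arm hid the cup.
- **What needed correcting:**
    - While lowering, the ring pressed the peg with about 6 N, so I backed off before letting go.
    - My first push left the lever at about 1.58, stuck between green and yellow. A second short push took it on into the yellow click.

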